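# Open the bench charging box and switch it on

### The job

Switch on the battery charging box on the robotics bench. Its hatch has no handle: press the free edge (the long one opposite the hinges) steadily in until it bottoms, but do not force it, then take your finger away so that the push catch pops it ajar; get under that edge and swing the hatch right over until it rests open against its stop. Then tip the rocker switch inside fully over by pressing its raised side with light finger pressure, and leave the hatch standing open and the parts lying around the box undisturbed.

Things in the scene. Friction and masses are not known exactly. Their poses are not given: they have to be found in the camera images.
- hatch (a joint): Hatch angle, rad. 0 = shut, held by a push-push catch. 4 to 7 N at the free edge moves it in; it must go in until it bottoms (the travel, 5 to 9 mm at the edge, cannot be seen and differs; over 30 N breaks it). Then let go: it pops ajar to +0.2. Pressed in fully again, it latches again. Above 0.2 it swings free: let go below 1.5 it falls back, past 1.6 it rests open on its stop at 1.80.
- hatch_edge (a point): Middle of the hatch's free edge (on the robot's right), half-way up its thickness. The hatch is a flat plywood panel with a grey top, about 0.35 kg, 200 mm from hinge to free edge, 320 mm long, 10 mm thick. Shut, its underside lies 9.5 mm over the box rim; ajar, this edge is 50 mm clear of the rim. Axes turn with the hatch; when shut, x points level from free edge to hinge, z up.
- hatch_hinge (a point): Middle of the hinge line (on the robot's left), level with the hatch's underside. The fixed plywood box is 200 x 320 x 110 mm high, its 9 mm walls flush with the hatch's edges. The grey catch and its striker sit under the end of the free edge that is farther from the robot (within 65 mm of that corner); elsewhere nothing in the box stands more than 85 mm above the bench.
- rocker (a joint): Angle of the rocker switch in the box, rad: 0 = off, its side towards the free edge of the box raised; 0.24 = on, that side fully down on its end stop. It may start up to 0.03 over. It stays where it is left; about 3 N pressed 10 mm or more from its pivot moves it; 40 N breaks it.
- rocker_press (a point): Point on top of the rocker's raised half, 14 mm from its pivot towards the box's free-edge side; goes down 3.4 mm as it tips. A plain white plate, 40 mm across the row, 38 mm along it, on one of four 45 mm white modules in a row; the others are sockets, one with a black charger 20 mm higher. Its top is about 60 mm above the bench, the box rim 50 mm higher; clear from above once the hatch is open.
- chassis: Loose blue aluminium robot chassis, 165 x 81 x 47 mm, on the bench beside the free edge of the box; origin at the middle of its underside. To be left alone.
- battery_holder: Loose black battery holder, 64 x 60 x 16 mm, on the bench beside the free edge of the box; origin at the middle of its underside. To be left alone.
- sensor_board: Loose small black board with two metal cans, 30 x 56 x 18 mm, beyond the box's far end; origin at the middle of its underside. To be left alone.
- driver: Loose red screwdriver behind the hinge side of the box, under 30 mm high; origin near the middle of its length. To be left alone.

How it is judged:
On the way, in this order (a step that is already met when the one before it is completed fails the run):
1. the hatch has popped ajar on its spring, with nothing of the robot touching it (value of joint hatch between 0.12 and 0.35 rad and contact force between each of the arm, the fingers and hatch below 0.3 N), for 0.2 s.
2. the hatch has been swung back to its open stop (value of joint hatch above 1.65 rad), for 0.2 s.
3. the rocker has been pushed fully over (value of joint rocker above 0.2 rad), for 0.1 s.
At the end, for the whole second after the job is handed in: The hatch rests open against its stop (more than 1.65 rad), the rocker is fully over (more than 0.2 rad of 0.24), and the four loose parts lie where they were (within 15 mm) (value of joint hatch above 1.65 rad and value of joint rocker above 0.2 rad and distance of each of chassis, battery_holder, sensor_board, driver from where it was at the start of the episode below 0.015 m); the robot touches nothing.
It fails at once if hatch pressed or levered with more than 30 N (contact force between any of the fingers, the arm and hatch above 30 N).
It fails at once if rocker pressed with more than 40 N (contact force between the fingers and rocker above 40 N).
It fails at once if a part lying around the box was moved by more than 15 mm (distance of any of chassis, battery_holder, sensor_board, driver from where it was at the start of the episode above 0.015 m).
It also fails if it takes over 51 s, if anything falls off the work surface, if the arm or the gripper's body presses on something with over 40 N, if the wrist force passes 120 N, or if a joint passes its speed limit or range.

### The arm

A 7-joint arm with a two-finger parallel gripper is mounted at the origin on the work surface. World frame = base frame: x ahead of the robot, y to its left, z up, the work surface at z = 0. Lengths are in m, angles in rad, forces in N, time in s.
With the tool pointing down it reaches from about 0.425 to 0.875 m from the base axis. Payload 4.7 kg.
Tool frame: the origin (TCP) lies between the finger pads; the fingertips stand 25 mm ahead of it and the grasp point (between the pads) lies 6 mm ahead of it; z points along the fingers, y is the direction in which the jaws open and shut (so a half turn about z gives the same grasp; the last joint's range is limited). The gripper opens to 87 mm and grips with 3 to 60 N. Pads are 19 mm wide; open, the fingers measure 117 mm over their backs; the gripper's body (75 mm by 190 mm) begins 51 mm behind the grasp point.
Start: joints at [1.338, 0.321, -0.07, 1.45, 0.023, 1.371, -0.057], TCP at [0.159, -0.63, 0.248] pointing down, gripper open.
Joint ranges: [-2.86, 2.86], [-0.3, 2.09], [-1.38, 1.24], [0.06, 2.45], [-1.56, 4.7], [0.09, 2.05], [-2.69, 2.69]. Speed limits (rad/s): [2.57, 2.57, 3.14, 3.14, 3.14, 3.14, 3.14].

### API

Orientations are given as a rotation vector (axis times angle).
In Python, from cell import monitor, grab_frame, order gives the robot as it stands.
- The arm moves only by the tool play_rows, never from a script. Its arguments are lists of equal length, an entry for each row: "grip": the closure, from 0 (fully open) to 1 (shut); "travel": the shift along the world's x, y, z in units of 0.1 m (1.0 is 0.1 m), a list of three; "rot": the turn, a rotation vector about the world's x, y, z in units of 0.12 rad (1.0 is 0.12 rad), a list of three. A call has 1 to 5 rows; each row shifts and turns the commanded pose from where the row before left it; what a row does not reach is not made up. A row lasts 1/12 s, in which the tool goes at most 41.7 mm and 7.16 degrees, less where a joint would pass 70% of its speed; a pose out of reach is approached as far as the arm can. A call with a number of a shift or a turn outside -1 to 1 is refused whole. A call with a gripper value outside its range is refused whole. The fingers move at their own pace and stop on an object; "newtons" is the grip in N (left out, the last holds). Time passes only in rows, so rows that do not move let the fingers close. It gives the time, the measured TCP pose, the force and the opening at its end, in the units of the state.
- monitor.get_obs(): the state, without advancing time (a new reading comes with each control period).
- grab_frame(name): name is "scene" or "side" or "wrist"; returns a dict with "color" (384x512x3 uint8, blue, green, red), "z_map" (384x512 float32, m along the optical axis (not along the pixel's ray), 0 where there is no reading), "fx", "fy", "cx", "cy" (pixels), "k1" (the pictures are not rectified: a ray, as slopes to the right and down, at radius r is drawn at 1 + k1 r^2 times it, then the intrinsics apply), "extrinsics" (4x4, takes a point from camera to world coordinates); the wrist camera has in their place "T_tool_cam" (4x4, takes a point from camera to tool coordinates, whose origin is the TCP and whose axes are the flange's). Camera axes: x right, y down, z forward; pixel columns grow to the right and rows downward; lengths in m; the calibration is good to about 2 mm. A picture is of the moment at which its call begins: read the wrist's pose just before it.
- order.hand_in(): hands the job in, once; it reports no verdict.
The state is a dict: "clock": time; "qpos": joint angles; "qd": joint speeds; "effort": joint torques, N m; "position": TCP position; "tool_rot": TCP orientation; "contact_force": force on the tool from outside, world axes, zero at the start; "torque": the same for the moment, N m; "finger_gap": finger opening in m.
Only numpy, scipy, OpenCV 4.12 (cv2) and the standard library are available. Lean on these libraries where they do the work, as an engineer would, in place of code of your own. Each camera call takes 0.05 s, during which the arm holds its last target.

## Working session

There is one attempt and no reset: what is moved stays moved. The work goes in short steps, Python scripts to look and compute and a tool call to move; the robot and the scene stay as the last step left them, time stands still between calls to the robot, and variables do not carry over. Pictures are saved under pics/ and viewed, and the job is handed in when it is done.

Besides the shell and the picture viewer there is one more tool, called after "Request:" by a JSON object that holds its "fn" and its "kwargs", one argument or row to a line. play_rows: Moves the arm, as the interface text tells. Shifts and turns lie within -1 to 1; 1 stands for 0.1 m of shift or 0.12 rad of turn. Its arguments: {"type":"object","properties":{"grip":{"type":"array"},"travel":{"type":"array"},"rot":{"type":"array"},"newtons":{"type":"number"}},"required":["grip","travel","rot"]}

```bash
ls; mkdir -p pics
cat > h.py <<'E'
import numpy as np, cv2
from cell import monitor, grab_frame, order
from scipy.spatial.transform import Rotation as R
def snap(name,fn):
    o=monitor.get_obs(); f=grab_frame(name); cv2.imwrite('pics/'+fn+'.png',f['color'])
    if 'extrinsics' in f: T=np.array(f['extrinsics'])
    else:
        W=np.eye(4);W[:3,:3]=R.from_rotvec(o['tool_rot']).as_matrix();W[:3,3]=o['position'];T=W@np.array(f['T_tool_cam'])
    np.savez('pics/'+fn+'.npz',c=f['color'],z=f['z_map'],T=T,K=[f['fx'],f['fy'],f['cx'],f['cy'],f['k1']])
    return o
def cloud(fn):
    d=np.load('pics/'+fn+'.npz'); fx,fy,cx,cy,k1=d['K']; z=d['z']
    v,u=np.mgrid[:z.shape[0],:z.shape[1]]
    K=np.array([[fx,0,cx],[0,fy,cy],[0,0,1]])
    p=cv2.undistortPoints(np.stack([u.ravel(),v.ravel()],1).astype(float)[:,None],K,np.array([k1,0,0,0.])).reshape(z.shape+(2,))
    P=np.dstack([p*z[...,None],z])@d['T'][:3,:3].T+d['T'][:3,3]
    P[z==0]=np.nan
    return P,d['c']
E
python3 - <<'E'
from h import *
o=monitor.get_obs(); print(o)
for n in ['scene','side','wrist']: snap(n,n+'0')
print(np.load('pics/scene0.npz')['T'],np.load('pics/side0.npz')['T'])
a=[cv2.imread(f'pics/{n}0.png') for n in ['scene','side','wrist']]
E
```

```text
pics
{'clock': 0.0, 'qpos': array([ 1.33811554,  0.32180425, -0.07007394,  1.45166397,  0.02265885,
        1.37076198, -0.05692848]), 'qd': array([-1.76568092e-04,  7.98275394e-04, -6.15876866e-04, -9.95796838e-06,
       -1.42082194e-03,  2.59265492e-04,  1.75434188e-04]), 'effort': array([-2.30766454e-04, -4.91282701e+01, -4.03702240e-01, -3.12526023e+01,
       -6.39276858e-02,  4.38099552e-02,  1.71464258e-04]), 'position': array([ 0.15859382, -0.62985147,  0.2464791 ]), 'tool_rot': array([-3.11590891e+00, -3.86441715e-01,  6.01427528e-04]), 'contact_force': array([-0.65788016,  0.00087924, -0.02355728]), 'torque': array([ 0.05699895,  0.01622422, -0.05102237]), 'finger_gap': 0.08689155115818105}
[[ 0.03269775  0.74966487 -0.66100941  1.2997418 ]
 [ 0.99943167 -0.0191006   0.02777588 -0.04526493]
 [ 0.00819693 -0.66154195 -0.74986336  0.85674154]
 [ 0.          0.          0.          1.        ]] [[ 0.98771915 -0.07595295  0.13653582  0.52109208]
 [-0.15599382 -0.52842335  0.83452663 -0.7076404 ]
 [ 0.00876396 -0.84557668 -0.53378205  0.56673932]
 [ 0.          0.          0.          1.        ]]
```

View pics/scene0.png

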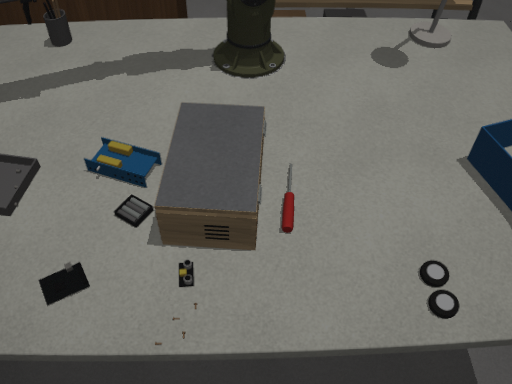

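View pics/side0.png

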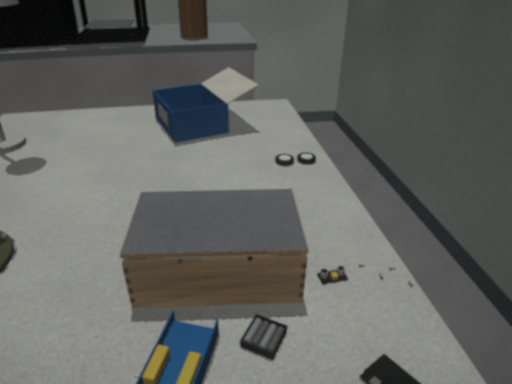

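Run:
```python
from h import *
# top-down orthographic height/color maps
for n in ['scene0','side0']:
    P,c=cloud(n); X=P.reshape(-1,3); C=c.reshape(-1,3)
    m=np.isfinite(X[:,0])&(X[:,2]<0.3)
    X=X[m];C=C[m]
    im=np.zeros((500,700,3),np.uint8)
    # col = (y from 0.5 to -0.5)... use x right: row=x
    o=np.argsort(X[:,2]);X=X[o];C=C[o]
    r=((0.95-X[:,0])/0.002).astype(int);k=((0.45-X[:,1])/0.002).astype(int)
    g=(r>=0)&(r<500)&(k>=0)&(k<700)
    im[r[g],k[g]]=C[g]; cv2.imwrite(f'pics/top_{n}.png',im)
    hz=X[(X[:,2]>0.09)&(X[:,2]<0.16)&(X[:,0]>0.3)]
    print(n,np.histogram(hz[:,2],bins=14))
```

```text
scene0 (array([ 180,  162,  182,  170,  186,  301,  341,   33,   59,   97,  128,
       1702, 7568,  681]), array([0.09000929, 0.09328875, 0.09656821, 0.09984768, 0.10312714,
       0.10640661, 0.10968607, 0.11296553, 0.116245  , 0.11952446,
       0.12280393, 0.12608339, 0.12936286, 0.13264232, 0.13592178]))
side0 (array([ 974,  973, 1022, 1453,  733,  565,  905, 6675, 5194,  523,  500,
        422,  499,  529]), array([0.09000747, 0.09500622, 0.10000496, 0.1050037 , 0.11000245,
       0.11500119, 0.11999994, 0.12499868, 0.12999742, 0.13499617,
       0.13999491, 0.14499365, 0.1499924 , 0.15499114, 0.15998988]))
```

The scene view shows the grey hatch with corners at about (182,104), (265,107), (257,210) and (163,206). The chassis is at (123,162), the holder at (133,210), the sensor board at (186,272) and the driver at (289,200). Next I'll fit positions to these.

Run:
```python
from h import *
for n in ['scene0','side0']:
    P,c=cloud(n); m=(P[...,2]>0.123)&(P[...,2]<0.136)&(P[...,0]>0.3)&(P[...,1]<0.3)&(abs(P[...,1])<0.35)
    k,l,s,_=cv2.connectedComponentsWithStats(m.astype(np.uint8)); i=1+np.argmax(s[1:,4]); m=l==i
    X=P[m]; r=cv2.minAreaRect(X[:,:2].astype(np.float32)*1000)
    print(n,r,np.round(cv2.boxPoints(r)),X[:,2].mean(), np.linalg.lstsq(np.c_[X[:,:2],np.ones(len(X))],X[:,2],rcond=None)[0])
    # other objects
    m=(P[...,2]>0.008)&(P[...,2]<0.1)&(P[...,0]>0.3)&(P[...,0]<1.1)&(abs(P[...,1])<0.45)
    k,l,s,_=cv2.connectedComponentsWithStats(m.astype(np.uint8))
    for i in range(1,k):
        if s[i,4]>40:
            X=P[l==i];print(i,s[i],X.min(0).round(3),X.max(0).round(3),X[:,2].max().round(3))
```

```text
scene0 ((555.1676025390625, -92.20108032226562), (201.52687072753906, 324.3505554199219), 84.16529083251953) [[ 384. -176.]
 [ 706. -209.]
 [ 727.   -8.]
 [ 404.   25.]] 0.13056606997947753 [-0.00331257 -0.00248173  0.13224158]
2 [  84  137   78   49 2078] [ 0.406 -0.413  0.008] [ 0.544 -0.228  0.05 ] 0.05
4 [259 138   5  46  53] [0.408 0.003 0.01 ] [0.611 0.024 0.099] 0.099
5 [282 164  12  68 496] [0.483 0.052 0.008] [0.685 0.089 0.029] 0.029
6 [113 194  40  32 679] [ 0.574 -0.322  0.008] [ 0.662 -0.235  0.02 ] 0.02
7 [ 156  204  103   44 2573] [ 0.616 -0.207  0.008] [0.727 0.003 0.1  ] 0.1
8 [180 260  13  25 172] [ 0.756 -0.163  0.008] [ 0.808 -0.137  0.024] 0.024
9 [420 261  29  26 574] [0.771 0.33  0.008] [0.831 0.388 0.019] 0.019
10 [ 62 263  13  11  64] [ 0.76  -0.409  0.008] [ 0.78  -0.383  0.021] 0.021
11 [ 75 263  13  20 115] [ 0.758 -0.382  0.008] [ 0.806 -0.35   0.021] 0.021
42 [ 49 282  17  11  73] [ 0.8   -0.428  0.008] [ 0.824 -0.392  0.013] 0.013
60 [428 289  32  29 650] [0.841 0.329 0.008] [0.9   0.389 0.019] 0.019
side0 ((553.923095703125, -91.51095581054688), (204.7
[... 236 characters left out ...]
019
2 [275 154  19  10 156] [0.769 0.327 0.009] [0.826 0.384 0.018] 0.018
5 [182 256  67   3  68] [ 0.484 -0.113  0.042] [ 0.614 -0.096  0.047] 0.047
13 [ 123  262  184   43 6552] [ 0.385 -0.209  0.008] [ 0.703 -0.171  0.1  ] 0.1
14 [330 266  15  13 105] [ 0.775 -0.166  0.008] [ 0.806 -0.14   0.019] 0.019
15 [320 269   9   9  63] [ 0.754 -0.158  0.008] [ 0.77  -0.143  0.019] 0.019
16 [ 134  310   85   74 3721] [ 0.408 -0.373  0.008] [ 0.541 -0.229  0.048] 0.048
17 [ 239  314   48   43 1208] [ 0.572 -0.321  0.008] [ 0.657 -0.235  0.018] 0.018
18 [363 354  24  23 178] [ 0.756 -0.38   0.008] [ 0.803 -0.35   0.018] 0.018
34 [369 376  12   8  60] [ 0.757 -0.401  0.013] [ 0.773 -0.387  0.02 ] 0.02
```

Request:
{"fn": "play_rows", "kwargs": {
  "grip": [1,1,1,1,1],
  "travel": [
    [0.26,0.3,0],
    [0.26,0.3,0],
    [0.26,0.3,0],
    [0.26,0.3,0],
    [0.26,0.3,0]
  ],
  "rot": [
    [0,0,0.68],
    [0,0,0.68],
    [0,0,0.68],
    [0,0,0.68],
    [0,0,0.68]
  ],
  "newtons": 20
}}

```text
clock: 0.57
position: [0.2896, -0.4786, 0.2473]
tool_rot: [-2.973, -1.016, 0.0]
contact_force: [0.3, -0.8, -0.2]
finger_gap: 0.0615
```

Request:
{"fn": "play_rows", "kwargs": {
  "grip": [1,1,1,1,1],
  "travel": [
    [0.26,0.3,0],
    [0.26,0.3,0],
    [0.26,0.3,0],
    [0.26,0.3,0],
    [0.26,0.3,0]
  ],
  "rot": [
    [0,0,0.68],
    [0,0,0.68],
    [0,0,0.68],
    [0,0,0.68],
    [0,0,0.68]
  ]
}}

```text
clock: 0.98
position: [0.4196, -0.3286, 0.2476]
tool_rot: [2.705, 1.597, -0.0]
contact_force: [0.5, -1.1, 0.5]
finger_gap: 0.028
```

Request:
{"fn": "play_rows", "kwargs": {
  "grip": [1,1,1,1,1],
  "travel": [
    [0.26,0.3,0],
    [0.26,0.3,0],
    [0.26,0.3,0],
    [0.26,0.3,0],
    [0.2,0.25,0]
  ],
  "rot": [
    [0,0,0.68],
    [0,0,0.68],
    [0,0,0.68],
    [0,0,0.68],
    [0,0,0.68]
  ]
}}

```text
clock: 1.4
position: [0.5443, -0.1823, 0.2476]
tool_rot: [-2.323, -2.115, -0.002]
contact_force: [0.5, -0.0, 0.6]
finger_gap: 0.0016
```

Request:
{"fn": "play_rows", "kwargs": {
  "grip": [1,1],
  "travel": [
    [0,0,0],
    [0,0,0]
  ],
  "rot": [
    [0,0,0],
    [0,0,0]
  ]
}}

```text
clock: 1.57
position: [0.5437, -0.1827, 0.2472]
tool_rot: [-2.324, -2.112, -0.001]
contact_force: [-0.3, -1.6, -0.3]
finger_gap: 0.0004
```

Request:
{"fn": "play_rows", "kwargs": {
  "grip": [1,1,1,1,1],
  "travel": [
    [0,0,-0.3],
    [0,0,-0.3],
    [0,0,-0.22],
    [0,0,0],
    [0,0,0]
  ],
  "rot": [
    [0,0,0],
    [0,0,0],
    [0,0,0],
    [0,0,0],
    [0,0,0]
  ]
}}

```text
clock: 1.98
position: [0.5412, -0.1867, 0.1647]
tool_rot: [-2.331, -2.103, 0.003]
contact_force: [0.4, -0.2, 0.4]
finger_gap: 0.0004
```

Run:
```python
from h import *
o=snap('side','side1'); snap('wrist','wrist1'); print(o['position'],o['contact_force'],o['qpos'])
a=np.hstack([cv2.resize(cv2.imread(f'pics/{n}1.png'),(400,300)) for n in ['side','wrist']]);cv2.imwrite('pics/c1.png',a)
```

```text
[ 0.54120147 -0.18674636  0.16469995] [ 0.41820143 -0.23447772  0.42306716] [ 0.77883806  0.26216253 -0.56879887  1.73480021  0.15109744  1.19129723
  0.06621362]
```

View pics/c1.png

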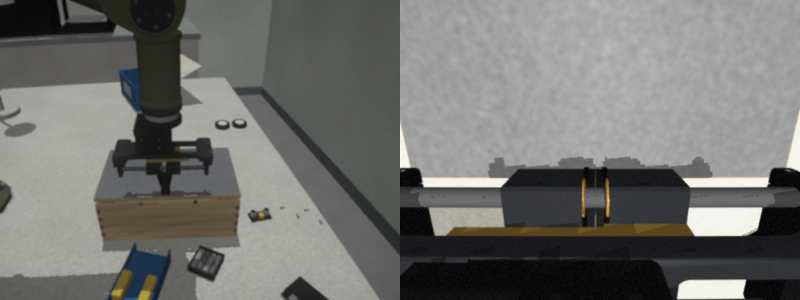

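The gripper stands above the hatch's free edge with closed jaws along it. I'll shift about 6 mm inward and press down in small steps.

Request:
{"fn": "play_rows", "kwargs": {
  "grip": [1,1,1,1,1],
  "travel": [
    [0.02,0.06,-0.02],
    [0,0,-0.02],
    [0,0,-0.02],
    [0,0,-0.02],
    [0,0,-0.02]
  ],
  "rot": [
    [0,0,0],
    [0,0,0],
    [0,0,0],
    [0,0,0],
    [0,0,0]
  ]
}}

```text
clock: 2.5
position: [0.5449, -0.1794, 0.1556]
tool_rot: [2.329, 2.107, -0.0]
contact_force: [-0.4, -0.6, 0.4]
finger_gap: 0.0003
```

Request:
{"fn": "play_rows", "kwargs": {
  "grip": [1,1],
  "travel": [
    [0,0,-0.02],
    [0,0,-0.01]
  ],
  "rot": [
    [0,0,0],
    [0,0,0]
  ]
}}

```text
clock: 2.67
position: [0.5449, -0.1795, 0.153]
tool_rot: [2.329, 2.107, -0.0]
contact_force: [-2.1, -0.6, 5.7]
finger_gap: 0.0006
```

Request:
{"fn": "play_rows", "kwargs": {
  "grip": [1,1,1],
  "travel": [
    [0,0,-0.01],
    [0,0,-0.01],
    [0,0,-0.01]
  ],
  "rot": [
    [0,0,0],
    [0,0,0],
    [0,0,0]
  ]
}}

```text
clock: 2.92
position: [0.5449, -0.1796, 0.1502]
tool_rot: [2.329, 2.107, -0.0]
contact_force: [-2.8, -0.4, 5.4]
finger_gap: 0.0005
```

Request:
{"fn": "play_rows", "kwargs": {
  "grip": [1],
  "travel": [
    [0,0,-0.01]
  ],
  "rot": [
    [0,0,0]
  ]
}}

```text
clock: 3.0
position: [0.5449, -0.1796, 0.1493]
tool_rot: [2.329, 2.107, -0.0]
contact_force: [-1.2, 0.9, 5.9]
finger_gap: 0.0006
```

Request:
{"fn": "play_rows", "kwargs": {
  "grip": [1],
  "travel": [
    [0,0,-0.01]
  ],
  "rot": [
    [0,0,0]
  ]
}}

```text
clock: 3.08
position: [0.5449, -0.1797, 0.1483]
tool_rot: [2.329, 2.107, -0.0]
contact_force: [-2.3, -0.4, 5.6]
finger_gap: 0.0001
```

Request:
{"fn": "play_rows", "kwargs": {
  "grip": [1],
  "travel": [
    [0,0,-0.01]
  ],
  "rot": [
    [0,0,0]
  ]
}}

```text
clock: 3.17
position: [0.5449, -0.1797, 0.1473]
tool_rot: [2.329, 2.107, -0.0]
contact_force: [-1.2, 0.4, 5.6]
finger_gap: 0.0004
```

Request:
{"fn": "play_rows", "kwargs": {
  "grip": [1],
  "travel": [
    [0,0,-0.01]
  ],
  "rot": [
    [0,0,0]
  ]
}}

```text
clock: 3.25
position: [0.5449, -0.1797, 0.1466]
tool_rot: [2.329, 2.107, -0.001]
contact_force: [-4.6, 0.7, 11.8]
finger_gap: 0.0006
```

Request:
{"fn": "play_rows", "kwargs": {
  "grip": [1,1],
  "travel": [
    [0,0,-0.003],
    [0,0,0]
  ],
  "rot": [
    [0,0,0],
    [0,0,0]
  ]
}}

```text
clock: 3.42
position: [0.5449, -0.1797, 0.1467]
tool_rot: [2.329, 2.107, -0.001]
contact_force: [-3.4, 1.4, 9.6]
finger_gap: 0.0005
```

Request:
{"fn": "play_rows", "kwargs": {
  "grip": [1,1],
  "travel": [
    [0,0,-0.006],
    [0,0,0]
  ],
  "rot": [
    [0,0,0],
    [0,0,0]
  ]
}}

```text
clock: 3.58
position: [0.5449, -0.1797, 0.1465]
tool_rot: [2.329, 2.107, -0.001]
contact_force: [-4.7, 0.5, 11.9]
finger_gap: 0.0008
```

It has bottomed: the force doubled while z stayed put. Releasing straight up.

Request:
{"fn": "play_rows", "kwargs": {
  "grip": [1,1,1,1,1],
  "travel": [
    [0,0,0.4],
    [0,0,0.4],
    [0,0,0.2],
    [0,0,0],
    [0,0,0]
  ],
  "rot": [
    [0,0,0],
    [0,0,0],
    [0,0,0],
    [0,0,0],
    [0,0,0]
  ]
}}

```text
clock: 4.0
position: [0.5455, -0.1796, 0.2458]
tool_rot: [2.328, 2.106, 0.002]
contact_force: [1.0, 0.3, -0.7]
finger_gap: 0.0004
```

Run:
```python
from h import *
o=snap('side','side2'); snap('scene','scene2'); print(o['position'],o['contact_force'],o['qpos'])
a=np.hstack([cv2.resize(cv2.imread(f'pics/{n}2.png'),(400,300)) for n in ['side','scene']]);cv2.imwrite('pics/c2.png',a)
P,c=cloud('side2')
m=(P[...,2]>0.10)&(P[...,2]<0.2)&(P[...,0]>0.4)&(P[...,0]<0.7)&(P[...,1]>-0.23)&(P[...,1]<0.03)
X=P[m]; e=(X[:,:2]-[0.544,-0.1915])@np.array([0.103,0.9947])
for a in np.arange(-0.02,0.2,0.02):
    k=(e>a)&(e<a+.02)
    if k.sum()>5: print(round(a,3),np.percentile(X[k,2],[5,50,95]).round(3),k.sum())
```

```text
[ 0.54548103 -0.17959231  0.24582533] [ 1.01244977  0.34453625 -0.68275257] [ 0.78248335  0.20236743 -0.58233592  1.63271969  0.11457018  1.33783575
  0.08314997]
-0.02 [0.101 0.106 0.11 ] 46
0.0 [0.102 0.161 0.169] 2919
0.02 [0.13  0.165 0.167] 951
0.04 [0.159 0.161 0.163] 831
0.06 [0.155 0.157 0.159] 779
0.08 [0.151 0.153 0.155] 691
0.1 [0.147 0.149 0.151] 633
0.12 [0.143 0.145 0.147] 556
0.14 [0.138 0.141 0.143] 499
0.16 [0.134 0.137 0.138] 479
0.18 [0.13  0.132 0.134] 426
```

View pics/c2.png

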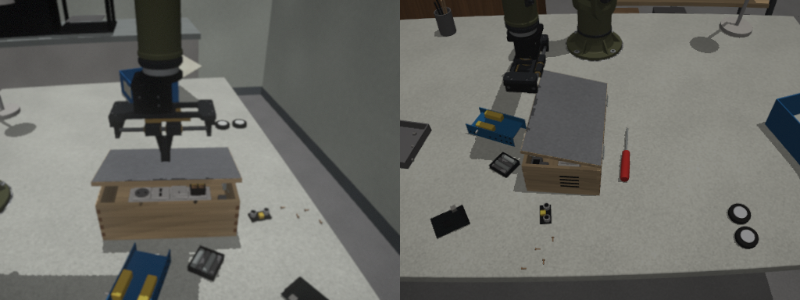

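The hatch is ajar (slope 0.2 rad) and the white module row shows in the gap at about (135..205,190). Next I'll get clear of the edge and tilt the tool. Before that, a closer look inside.

Run:
```python
from h import *
c=cv2.imread('pics/side2.png')[200:320,100:320]; cv2.imwrite('pics/s2z.png',cv2.resize(c,None,fx=3.6,fy=3.6,interpolation=cv2.INTER_CUBIC))
```

```text
(no output)
```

View pics/s2z.png

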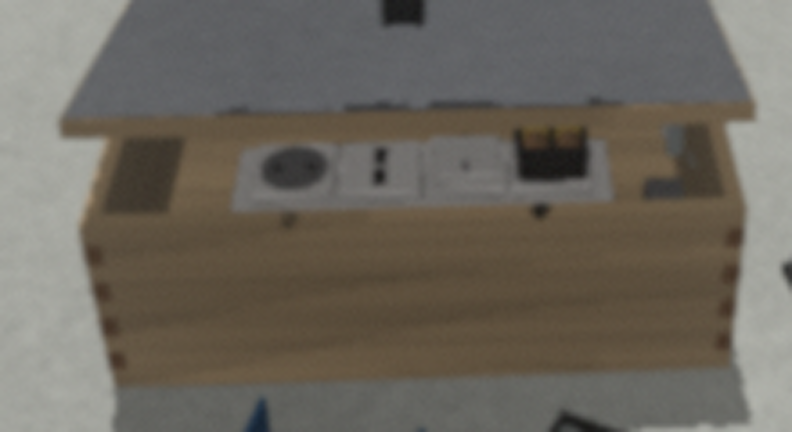

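Request:
{"fn": "play_rows", "kwargs": {
  "grip": [1,1,1,1,1],
  "travel": [
    [-0.012,-0.12,0],
    [-0.012,-0.12,0],
    [-0.012,-0.12,0],
    [-0.012,-0.12,0],
    [-0.012,-0.12,0]
  ],
  "rot": [
    [0.97,-0.1,0],
    [0.97,-0.1,0],
    [0.97,-0.1,0],
    [0.97,-0.1,0],
    [0.97,-0.1,0]
  ]
}}

```text
clock: 4.52
position: [0.5382, -0.2403, 0.2439]
tool_rot: [-1.99, -1.798, -0.607]
contact_force: [0.5, -0.1, -1.0]
finger_gap: 0.0004
```

Request:
{"fn": "play_rows", "kwargs": {
  "grip": [1,1,1,1,1],
  "travel": [
    [-0.012,-0.12,0],
    [-0.012,-0.12,0],
    [-0.012,-0.12,0],
    [-0.012,-0.1,0],
    [0,0,0]
  ],
  "rot": [
    [0.97,-0.1,0],
    [0.97,-0.1,0],
    [0.97,-0.1,0],
    [0.97,-0.1,0],
    [0,0,0]
  ]
}}

```text
clock: 4.93
position: [0.5302, -0.2905, 0.2338]
tool_rot: [-1.674, -1.488, -0.975]
contact_force: [-0.6, -0.6, -4.0]
finger_gap: 0.0005
```

Run:
```python
from h import *
o=monitor.get_obs(); print(o['position'],o['contact_force'],o['qpos']); print(R.from_rotvec(o['tool_rot']).as_matrix().round(3))
```

```text
[ 0.53023142 -0.29050555  0.23375584] [-0.64494318 -0.62732344 -4.02760743] [ 1.16700557  0.77035594 -0.54157206  1.26469748 -0.50802738  1.80181778
  0.56190875]
[[ 0.064  0.994  0.091]
 [ 0.48  -0.11   0.87 ]
 [ 0.875 -0.012 -0.484]]
```

Request:
{"fn": "play_rows", "kwargs": {
  "grip": [1,1,1,1,1],
  "travel": [
    [0,0.05,-0.3],
    [0,0.05,-0.3],
    [0,0.05,-0.3],
    [0,0,0],
    [0,0,0]
  ],
  "rot": [
    [0,0,0],
    [0,0,0],
    [0,0,0],
    [0,0,0],
    [0,0,0]
  ]
}}

```text
clock: 5.35
position: [0.5333, -0.2687, 0.1537]
tool_rot: [-1.669, -1.509, -0.973]
contact_force: [-1.2, -0.2, 0.5]
finger_gap: 0.0003
```

Run:
```python
from h import *
o=snap('side','side3'); snap('scene','scene3'); print(o['position'],o['contact_force'],o['qpos'])
print(R.from_rotvec(o['tool_rot']).as_matrix().round(3))
a=np.hstack([cv2.resize(cv2.imread(f'pics/{n}3.png'),(400,300)) for n in ['side','scene']]);cv2.imwrite('pics/c3.png',a)
```

```text
[ 0.53327989 -0.26865958  0.15374238] [-1.20646265 -0.23577035  0.47626947] [ 1.14985571  0.82333156 -0.5302785   1.35015622 -0.47032464  1.6802463
  0.6470484 ]
[[ 0.05   0.995  0.086]
 [ 0.49  -0.1    0.866]
 [ 0.871 -0.001 -0.492]]
```

View pics/c3.png

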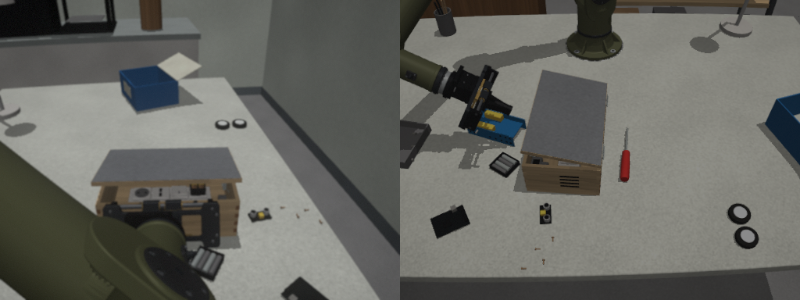

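The fingers are tilted 60° and level with the gap, outside the box; chassis and holder are untouched below. Going in under the edge.

Request:
{"fn": "play_rows", "kwargs": {
  "grip": [1,1,1,1,1],
  "travel": [
    [0.02,0.1,-0.11],
    [0.03,0.25,0],
    [0.03,0.25,0],
    [0.03,0.25,0],
    [0,0,0]
  ],
  "rot": [
    [0,0,0],
    [0,0,0],
    [0,0,0],
    [0,0,0],
    [0,0,0]
  ]
}}

```text
clock: 5.87
position: [0.5462, -0.1799, 0.1472]
tool_rot: [-1.664, -1.519, -0.974]
contact_force: [0.9, -0.2, -0.6]
finger_gap: 0.0004
```

Run:
```python
from h import *
o=snap('scene','scene4'); print(o['position'],o['contact_force'],o['qpos'])
cv2.imwrite('pics/c4.png',cv2.resize(cv2.imread('pics/scene4.png')[60:280,40:320],None,fx=2.5,fy=2.5))
```

```text
[ 0.54617075 -0.17992703  0.14720702] [ 0.89277721 -0.21063251 -0.59601176] [ 1.1162117   0.74704103 -0.57736966  1.5170744  -0.51845969  1.54196061
  0.64107453]
```

View pics/c4.png

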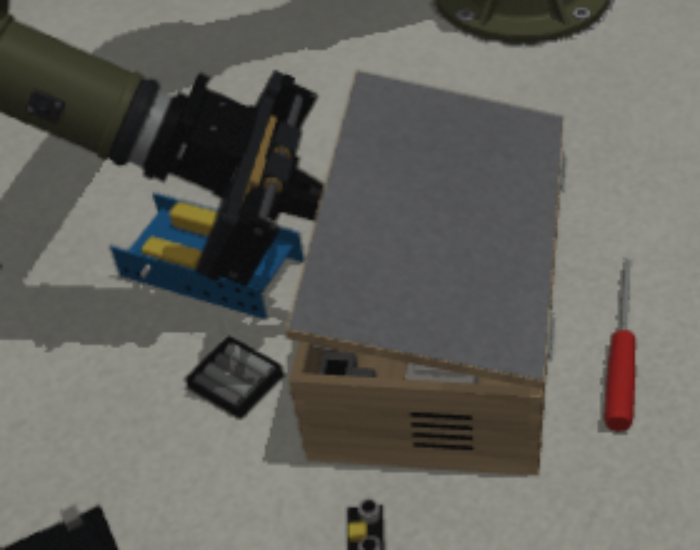

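Run:
```python
import numpy as np
e2=np.array([0.103,0.9947])
psi=np.r_[np.linspace(0.092,1.64,21)]
p=np.c_[-0.167*np.cos(psi),0.167*np.sin(psi)]
for a,d in zip(psi,np.diff(p,axis=0)): print(round(a,2),(np.r_[d[0]*e2,d[1]]*10).round(3))
```

```text
0.09 [0.002 0.017 0.128]
0.17 [0.003 0.027 0.126]
0.25 [0.004 0.036 0.124]
0.32 [0.005 0.046 0.121]
0.4 [0.006 0.055 0.117]
0.48 [0.007 0.064 0.112]
0.56 [0.007 0.072 0.107]
0.63 [0.008 0.08  0.101]
0.71 [0.009 0.088 0.095]
0.79 [0.01  0.095 0.087]
0.87 [0.01  0.101 0.08 ]
0.94 [0.011 0.107 0.072]
1.02 [0.012 0.112 0.063]
1.1 [0.012 0.117 0.054]
1.18 [0.012 0.12  0.045]
1.25 [0.013 0.124 0.036]
1.33 [0.013 0.126 0.026]
1.41 [0.013 0.128 0.016]
1.49 [0.013 0.128 0.006]
1.56 [ 0.013  0.128 -0.004]
```

Request:
{"fn": "play_rows", "kwargs": {
  "grip": [1,1,1,1,1],
  "travel": [
    [0.002,0.017,0.128],
    [0.003,0.027,0.126],
    [0.004,0.036,0.124],
    [0.005,0.046,0.121],
    [0.006,0.055,0.117]
  ],
  "rot": [
    [0,0,0],
    [0,0,0],
    [0,0,0],
    [0,0,0],
    [0,0,0]
  ]
}}

```text
clock: 6.33
position: [0.5473, -0.1678, 0.2072]
tool_rot: [-1.674, -1.513, -0.975]
contact_force: [0.3, -0.0, -1.7]
finger_gap: 0.0002
```

Run:
```python
from h import *
o=snap('scene','scene5'); print(o['position'],o['contact_force'],o['qpos'])
cv2.imwrite('pics/c5.png',cv2.resize(cv2.imread('pics/scene5.png')[60:280,40:320],None,fx=2.5,fy=2.5))
```

```text
[ 0.5473263  -0.16781949  0.20721089] [ 0.34999232 -0.0472016  -1.67709123] [ 1.12635058  0.66002102 -0.60338829  1.51838965 -0.56202698  1.58926712
  0.5790355 ]
```

View pics/c5.png

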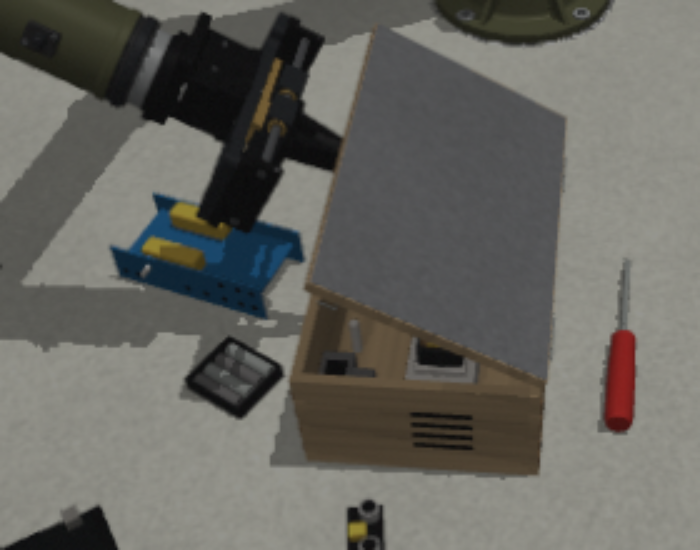

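The hatch rides up on the finger, with a vertical force of about 1.7 N. Continuing along the arc.

Request:
{"fn": "play_rows", "kwargs": {
  "grip": [1,1,1,1,1],
  "travel": [
    [0.007,0.064,0.112],
    [0.007,0.072,0.107],
    [0.008,0.08,0.101],
    [0.009,0.088,0.095],
    [0.01,0.095,0.087]
  ],
  "rot": [
    [0,0,0],
    [0,0,0],
    [0,0,0],
    [0,0,0],
    [0,0,0]
  ]
}}

```text
clock: 6.8
position: [0.5512, -0.1262, 0.2566]
tool_rot: [-1.671, -1.513, -0.974]
contact_force: [0.5, -0.3, -1.8]
finger_gap: 0.0004
```

Request:
{"fn": "play_rows", "kwargs": {
  "grip": [1,1,1,1,1],
  "travel": [
    [0.01,0.101,0.08],
    [0.011,0.107,0.072],
    [0.012,0.112,0.063],
    [0.012,0.117,0.054],
    [0.012,0.12,0.045]
  ],
  "rot": [
    [0,0,0],
    [0,0,0],
    [0,0,0],
    [0,0,0],
    [0,0,0]
  ]
}}

```text
clock: 7.22
position: [0.5567, -0.0702, 0.2875]
tool_rot: [-1.671, -1.513, -0.974]
contact_force: [0.4, 0.2, -1.4]
finger_gap: 0.0004
```

Run:
```python
from h import *
o=snap('scene','scene6'); print(o['position'],o['contact_force'],o['qpos'])
cv2.imwrite('pics/c6.png',cv2.resize(cv2.imread('pics/scene6.png')[60:280,40:320],None,fx=2.5,fy=2.5))
```

```text
[ 0.55671856 -0.07020193  0.28751734] [ 0.40814304  0.19019363 -1.39592424] [ 1.09643417  0.48665239 -0.68493071  1.60676506 -0.67897142  1.56263205
  0.46768885]
```

View pics/c6.png

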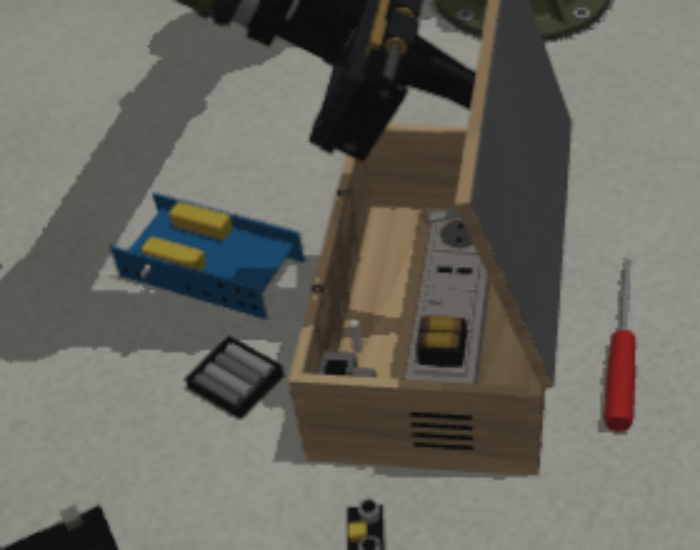

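Request:
{"fn": "play_rows", "kwargs": {
  "grip": [1,1,1,1,1],
  "travel": [
    [0.013,0.124,0.036],
    [0.013,0.126,0.026],
    [0.013,0.128,0.016],
    [0.013,0.128,0.006],
    [0.013,0.128,-0.004]
  ],
  "rot": [
    [0,0,0],
    [0,0,0],
    [0,0,0],
    [0,0,0],
    [0,0,0]
  ]
}}

```text
clock: 7.68
position: [0.5634, -0.0065, 0.2951]
tool_rot: [-1.671, -1.513, -0.975]
contact_force: [0.3, -0.8, 0.4]
finger_gap: 0.0008
```

Request:
{"fn": "play_rows", "kwargs": {
  "grip": [1,1,1],
  "travel": [
    [0.01,0.1,-0.01],
    [0,0,0],
    [0,0,0]
  ],
  "rot": [
    [0,0,0],
    [0,0,0],
    [0,0,0]
  ]
}}

```text
clock: 7.93
position: [0.564, 0.0026, 0.2938]
tool_rot: [-1.671, -1.513, -0.973]
contact_force: [-0.8, -0.8, -0.1]
finger_gap: 0.0004
```

Run:
```python
from h import *
o=snap('scene','scene7'); print(o['position'],o['contact_force'],o['qpos'])
cv2.imwrite('pics/c7.png',cv2.resize(cv2.imread('pics/scene7.png')[20:280,40:320],None,fx=2.3,fy=2.3))
```

```text
[0.56402861 0.00262384 0.29376346] [-0.77347815 -0.80532845 -0.08744604] [ 1.05102993  0.42394212 -0.73202659  1.68403932 -0.7390609   1.47656804
  0.43223074]
```

View pics/c7.png

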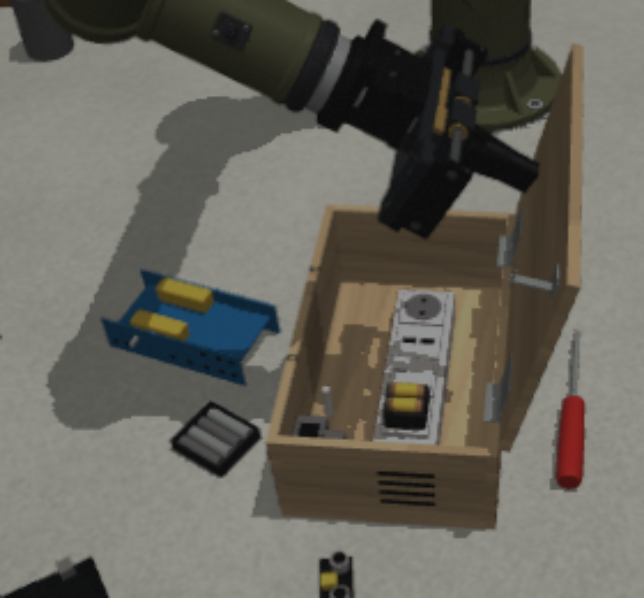

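The hatch is past vertical and the finger is clear of it. I'll check the angle and locate the rocker, which is the plain plate in the row between the USB module and the charger.

Run:
```python
from h import *
P,c=cloud('scene7')
X=P.reshape(-1,3); e=(X[:,:2]-[0.544,-0.1915])@np.array([0.103,0.9947]); l=(X[:,:2]-[0.544,-0.1915])@np.array([0.9947,-0.103])
m=(e>0.18)&(e<0.3)&(l>0.05)&(l<0.17)&(X[:,2]>0.15)&(X[:,2]<0.34)
A=np.c_[e[m],X[m,2]]; A=A-np.median(A,0); 
for _ in range(5):
    k=np.linalg.lstsq(np.c_[A[:,1],np.ones(len(A))],A[:,0],rcond=None)[0]; r=A[:,0]-A[:,1]*k[0]-k[1]; A=A[abs(r)<0.006]
print('angle',np.pi/2+np.arctan(k[0]),len(A), X[m,2].max())
# rectified box-frame top view: e 0..0.2, l -0.16..0.16
L=((l+0.17)/0.0005).astype(int) if False else None
m=np.isfinite(e)&(e>0)&(e<0.2)&(abs(l)<0.165)&(X[:,2]<0.13)
C=c.reshape(-1,3)
im=np.zeros((200,330,3),np.uint8);
r=(e[m]*1000).astype(int);q=((l[m]+.165)*1000).astype(int)
im[r,q]=C[m]; z=np.zeros((200,330));z[r,q]=X[m,2]
np.savez('pics/box.npz',im=im,z=z)
im=cv2.morphologyEx(im,cv2.MORPH_CLOSE,np.ones((3,3)))
cv2.imwrite('pics/box.png',cv2.resize(im,None,fx=2.4,fy=2.4,interpolation=cv2.INTER_NEAREST))
```

```text
angle 1.8090369056764453 1323 0.3166789788416915
```

View pics/box.png

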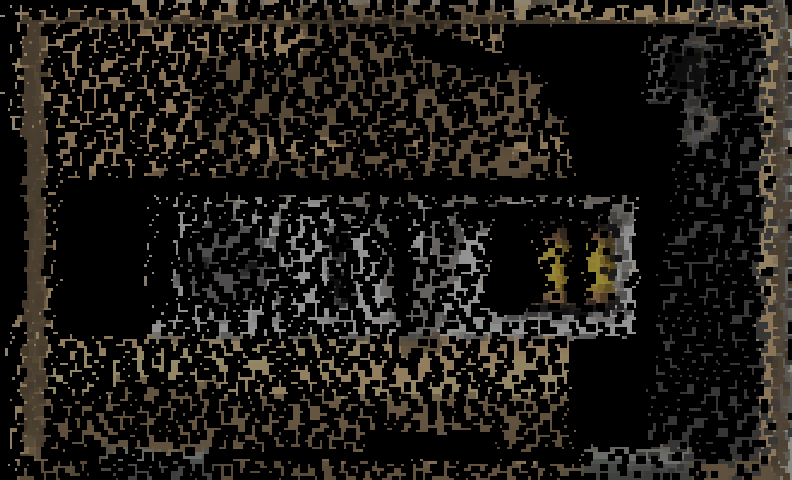

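Request:
{"fn": "play_rows", "kwargs": {
  "grip": [1,1,1,1,1],
  "travel": [
    [0.016,-0.16,-0.06],
    [0.016,-0.16,-0.06],
    [0.016,-0.16,-0.06],
    [0.016,-0.16,-0.06],
    [0.016,-0.16,-0.06]
  ],
  "rot": [
    [-0.93,0.096,0],
    [-0.93,0.096,0],
    [-0.93,0.096,0],
    [-0.93,0.096,0],
    [-0.93,0.096,0]
  ]
}}

```text
clock: 8.4
position: [0.5729, -0.0812, 0.2643]
tool_rot: [-2.059, -1.857, -0.513]
contact_force: [-0.3, 0.2, -0.2]
finger_gap: 0.0003
```

Request:
{"fn": "play_rows", "kwargs": {
  "grip": [1,1,1,1],
  "travel": [
    [0.016,-0.16,-0.06],
    [0.016,-0.16,-0.06],
    [0,0,0],
    [0,0,0]
  ],
  "rot": [
    [-0.93,0.096,0],
    [-0.93,0.096,0],
    [0,0,0],
    [0,0,0]
  ]
}}

```text
clock: 8.73
position: [0.5756, -0.1093, 0.2523]
tool_rot: [-2.184, -1.977, -0.298]
contact_force: [-0.2, 0.1, -0.0]
finger_gap: 0.0007
```

Run:
```python
from h import *
o=snap('scene','scene8'); print(o['position'],o['contact_force'],o['qpos'])
print(R.from_rotvec(o['tool_rot']).as_matrix().round(3))
snap('side','side8');snap('wrist','wrist8')
a=np.hstack([cv2.imread('pics/scene8.png')[60:260,140:290],cv2.imread('pics/side8.png')[140:340,100:330]])
cv2.imwrite('pics/c8.png',cv2.resize(a,None,fx=2.1,fy=2.1,interpolation=cv2.INTER_CUBIC))
```

```text
[ 0.57563401 -0.10929028  0.25225386] [-0.17934227  0.08347015 -0.00856287] [ 0.81668799  0.27592171 -0.6241553   1.57271351 -0.1111931   1.37332021
  0.13283385]
[[ 0.095  0.995  0.027]
 [ 0.959 -0.099  0.266]
 [ 0.267  0.001 -0.964]]
```

View pics/c8.png

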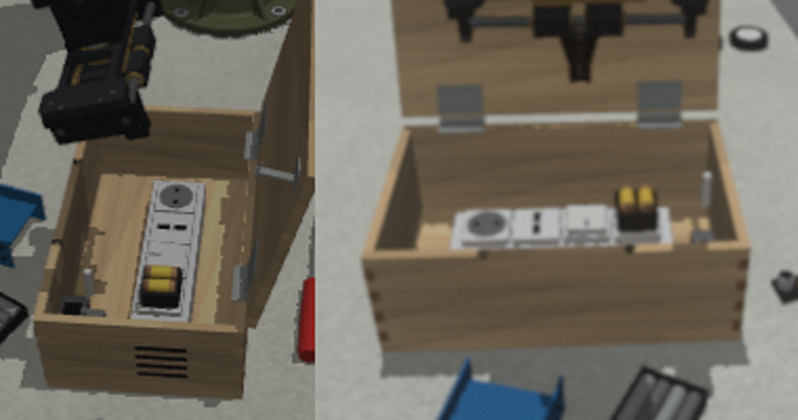

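View pics/wrist8.png

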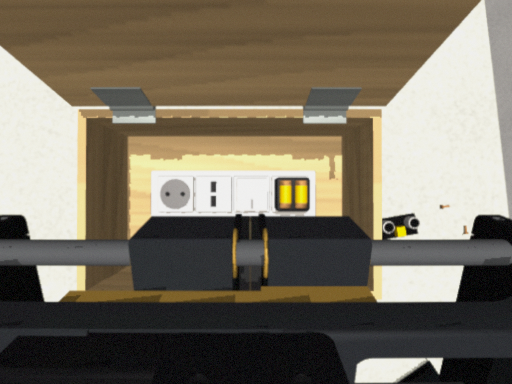

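The wrist view shows the rocker plate at about (252,195), between the USB module (213,193) and the charger (293,193). Its lower edge is hidden by the fingers. Measuring it.

Run:
```python
from h import *
def el(X): 
    d=X[...,:2]-np.array([0.544,-0.1915]); return d@np.array([0.103,0.9947]), d@np.array([0.9947,-0.103])
P,c=cloud('wrist8'); 
print('wall tops/charger/plates from wrist:')
for uv in [(84,190),(376,190),(213,174),(252,178),(252,195),(252,210),(240,195),(265,195),(236,195),(270,195),(152,190),(315,190),(175,193),(293,193),(230,115)]:
    p=P[uv[1],uv[0]]; a,b=el(p); print(uv,p.round(4),'e',a.round(4),'l',b.round(4))
for n in ['side8','scene8']:
    P2,c2=cloud(n); e,l=el(P2)
    m=(P2[...,2]>0.052)&(P2[...,2]<0.075)&(e>0.07)&(e<0.15)&(abs(l)<0.12)
    print(n,np.percentile(e[m],[1,50,99]).round(4),np.percentile(l[m],[1,50,99]).round(4),np.percentile(P2[...,2][m],[5,50,95]).round(4))
e,l=el(P); m=(P[...,2]>0.045)&(P[...,2]<0.075)&(e>0.07)&(e<0.15)&(abs(l)<0.12)
print('wrist',np.percentile(e[m],[1,50,99]).round(4),np.percentile(l[m],[1,50,99]).round(4))
cc=cv2.imread('pics/wrist8.png')[160:225,140:330]; cv2.imwrite('pics/w8z.png',cv2.resize(cc,None,fx=4.2,fy=4.2,interpolation=cv2.INTER_CUBIC))
cc=cv2.imread('pics/side8.png')[225:270,160:290]; cv2.imwrite('pics/s8z.png',cv2.resize(cc,None,fx=6,fy=6,interpolation=cv2.INTER_CUBIC))
```

```text
wall tops/charger/plates from wrist:
(84, 190) [ 0.4054 -0.0598  0.1088] e 0.1167 l -0.1514
(376, 190) [ 0.71   -0.091   0.1085] e 0.1171 l 0.1548
(213, 174) [ 0.5337 -0.0522  0.0438] e 0.1375 l -0.0246
(252, 178) [ 0.5827 -0.0627  0.0524] e 0.1321 l 0.0252
(252, 195) [ 0.5805 -0.0837  0.0587] e 0.111 l 0.0252
(252, 210) [ 0.5786 -0.1019  0.0596] e 0.0927 l 0.0252
(240, 195) [ 0.5658 -0.0822  0.0586] e 0.1109 l 0.0105
(265, 195) [ 0.5964 -0.0854  0.0574] e 0.111 l 0.0412
(236, 195) [ 0.561  -0.0817  0.0587] e 0.1109 l 0.0056
(270, 195) [ 0.6034 -0.0863  0.0442] e 0.1108 l 0.0483
(152, 190) [ 0.4539 -0.0646  0.0437] e 0.117 l -0.1027
(315, 190) [ 0.6697 -0.0865  0.0079] e 0.1174 l 0.1142
(175, 193) [ 0.4852 -0.0716  0.0525] e 0.1132 l -0.0709
(293, 193) [ 0.6283 -0.086   0.0746] e 0.1136 l 0.073
(230, 115) [0.5657 0.0028 0.1091] e 0.1955 l 0.0016
side8 [0.088  0.1023 0.1323] [-0.0912  0.0064  0.0897] [0.0522 0.0538 0.072 ]
scene8 [0.0889 0.1119 0.1328] [-0.0897 -0.002   0.0947] [0.0523 0.055  0.0723]
wrist [0.0907 0.1121 0.1334] [-0.0931 -0.0135  0.0897]
```

View pics/w8z.png

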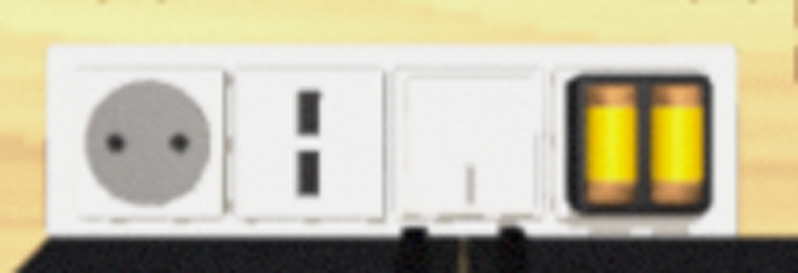

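View pics/s8z.png

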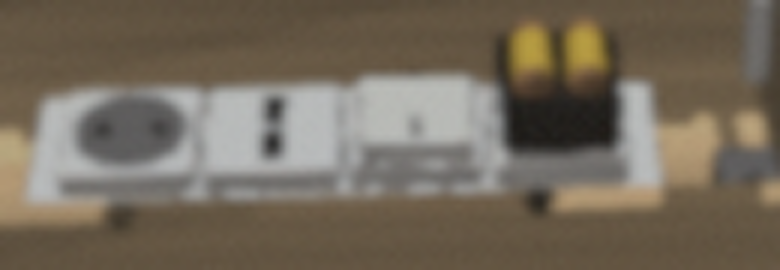

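Request:
{"fn": "play_rows", "kwargs": {
  "grip": [1,1,1,1,1],
  "travel": [
    [0.03,0.11,-0.15],
    [0,0,-0.25],
    [0,0,-0.25],
    [0,0,-0.25],
    [0,0,-0.25]
  ],
  "rot": [
    [0,0,0],
    [0,0,0],
    [0,0,0],
    [0,0,0],
    [0,0,0]
  ]
}}

```text
clock: 9.3
position: [0.5779, -0.1002, 0.1353]
tool_rot: [-2.187, -1.974, -0.296]
contact_force: [0.6, -0.1, 0.6]
finger_gap: 0.0006
```

Request:
{"fn": "play_rows", "kwargs": {
  "grip": [1,1,1,1],
  "travel": [
    [0,0,-0.2],
    [0,0,-0.15],
    [0,0,0],
    [0,0,0]
  ],
  "rot": [
    [0,0,0],
    [0,0,0],
    [0,0,0],
    [0,0,0]
  ]
}}

```text
clock: 9.63
position: [0.5776, -0.0998, 0.101]
tool_rot: [-2.186, -1.973, -0.295]
contact_force: [-0.8, 1.1, -0.1]
finger_gap: 0.0006
```

Run:
```python
from h import *
o=snap('side','side9'); print(o['position'],o['contact_force'],o['qpos'])
print(R.from_rotvec(o['tool_rot']).as_matrix()[:,2].round(3))
d=o['position'][:2]-np.array([0.544,-0.1915]); print('e',d@[0.103,0.9947],'l',d@[0.9947,-0.103])
cv2.imwrite('pics/c9.png',cv2.resize(cv2.imread('pics/side9.png')[150:310,110:320],None,fx=3.6,fy=3.6,interpolation=cv2.INTER_CUBIC))
```

```text
[ 0.57759942 -0.09977082  0.10096938] [-0.79261722  1.09099743 -0.14147856] [ 0.77787113  0.40875077 -0.60515535  1.73871946 -0.04505595  1.09228416
  0.12777284]
[ 0.025  0.265 -0.964]
e 0.09470376070818841 l 0.023973241664400374
```

View pics/c9.png

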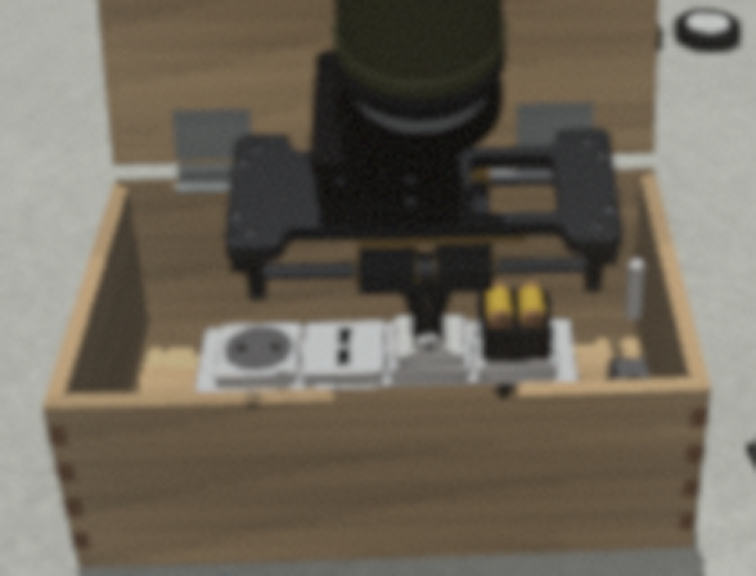

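The closed tips are centred over the rocker plate. The gripper's right carriage is near the catch post at (635,290), so I'll check that clearance before going lower.

Run:
```python
from h import *
for n in ['scene8','side8','wrist8']:
    P,c=cloud(n); d=P[...,:2]-np.array([0.544,-0.1915]); e=d@np.array([0.103,0.9947]); l=d@np.array([0.9947,-0.103])
    for zl,zh in [(0.02,0.05),(0.05,0.075),(0.075,0.105)]:
        m=(e>0.013)&(e<0.085)&(l>0.08)&(l<0.148)&(P[...,2]>zl)&(P[...,2]<zh)
        if m.sum()>5: print(n,zl,zh,m.sum(),'e',np.percentile(e[m],[2,98]).round(3),'l',np.percentile(l[m],[2,98]).round(3),P[...,2][m].max().round(3))
P,c=cloud('side9'); d=P[...,:2]-np.array([0.544,-0.1915]); e=d@np.array([0.103,0.9947]); l=d@np.array([0.9947,-0.103])
m=(l>0.06)&(l<0.148)&(e>0.013)&(e<0.15)&(P[...,2]>0.085)&(P[...,2]<0.25)
X=np.c_[e[m],l[m],P[m][:,2]]
for a in np.arange(0.085,0.25,0.015):
    k=(X[:,2]>a)&(X[:,2]<a+.015)
    if k.sum()>3: print(round(a,3),k.sum(),X[k].min(0).round(3),X[k].max(0).round(3))
```

```text
scene8 0.02 0.05 10 e [0.081 0.085] l [0.085 0.1  ] 0.048
scene8 0.075 0.105 163 e [0.015 0.059] l [0.103 0.129] 0.085
side8 0.075 0.105 65 e [0.044 0.062] l [0.118 0.137] 0.082
wrist8 0.02 0.05 20 e [0.084 0.084] l [0.081 0.104] 0.045
0.115 28 [0.047 0.123 0.116] [0.052 0.131 0.13 ]
0.13 45 [0.043 0.102 0.131] [0.068 0.131 0.145]
0.145 155 [0.04  0.061 0.146] [0.054 0.131 0.16 ]
0.16 205 [0.035 0.06  0.16 ] [0.111 0.117 0.175]
0.175 529 [0.036 0.061 0.175] [0.095 0.118 0.19 ]
0.19 143 [0.083 0.061 0.19 ] [0.107 0.117 0.196]
```

Run:
```python
from h import *
P,c=cloud('side8'); d=P[...,:2]-np.array([0.544,-0.1915]); e=d@np.array([0.103,0.9947]); l=d@np.array([0.9947,-0.103])
for r in range(220,250,3):
    print(r,[(e[r,q].round(3),l[r,q].round(3),P[r,q,2].round(3)) for q in (284,286,287,289)], c[r,286])
P,c=cloud('scene8'); d=P[...,:2]-np.array([0.544,-0.1915]); e=d@np.array([0.103,0.9947]); l=d@np.array([0.9947,-0.103])
for r in range(184,206,3): print(r,[(q,e[r,q].round(3),l[r,q].round(3),P[r,q,2].round(3)) for q in (180,181,182,183)], c[r,181])
```

```text
220 [(np.float64(0.193), np.float64(0.146), np.float64(0.053)), (np.float64(0.19), np.float64(0.15), np.float64(0.055)), (np.float64(0.176), np.float64(0.15), np.float64(0.065)), (np.float64(0.15), np.float64(0.15), np.float64(0.084))] [61 75 85]
223 [(np.float64(0.053), np.float64(0.124), np.float64(0.147)), (np.float64(0.05), np.float64(0.127), np.float64(0.15)), (np.float64(0.051), np.float64(0.129), np.float64(0.149)), (np.float64(0.149), np.float64(0.15), np.float64(0.076))] [158 160 162]
226 [(np.float64(0.05), np.float64(0.124), np.float64(0.143)), (np.float64(0.048), np.float64(0.127), np.float64(0.144)), (np.float64(0.05), np.float64(0.129), np.float64(0.143)), (np.float64(0.147), np.float64(0.15), np.float64(0.07))] [104 107 109]
229 [(np.float64(0.051), np.float64(0.124), np.float64(0.135)), (np.float64(0.048), np.float64(0.127), np.float64(0.137)), (np.float64(0.051), np.float64(0.13), np.float64(0.136)), (np.float64(0.146), np.float64(0.151), np.float64(0.063))] [103 105 107]
232 [(np.float64(0.049), np.float64(0.124), np.float64(0.13)), (np.float64(0.049), np.float64(0.
[... 2877 characters left out ...]
p.float64(0.124)), (182, np.float64(0.052), np.float64(0.133), np.float64(0.122)), (183, np.float64(0.054), np.float64(0.132), np.float64(0.121))] [67 73 78]
202 [(180, np.float64(0.04), np.float64(0.107), np.float64(0.081)), (181, np.float64(0.041), np.float64(0.106), np.float64(0.079)), (182, np.float64(0.026), np.float64(0.046), np.float64(0.006)), (183, np.float64(0.029), np.float64(0.048), np.float64(0.008))] [64 65 66]
205 [(180, np.float64(0.041), np.float64(0.116), np.float64(0.082)), (181, np.float64(0.042), np.float64(0.113), np.float64(0.078)), (182, np.float64(0.042), np.float64(0.105), np.float64(0.068)), (183, np.float64(0.031), np.float64(0.057), np.float64(0.008))] [38 37 38]
```

The catch post is at l≈0.123–0.132 m and the carriage ends at ≈0.118 m, so there's about 5 mm of gap. I'll shift slightly away from it and keep the descent vertical.

Request:
{"fn": "play_rows", "kwargs": {
  "grip": [1,1,1,1,1],
  "travel": [
    [-0.013,0.022,-0.02],
    [0,0,-0.025],
    [0,0,-0.025],
    [0,0,-0.025],
    [0,0,-0.025]
  ],
  "rot": [
    [0,0,0],
    [0,0,0],
    [0,0,0],
    [0,0,0],
    [0,0,0]
  ]
}}

```text
clock: 10.1
position: [0.5773, -0.0971, 0.0899]
tool_rot: [-2.186, -1.978, -0.295]
contact_force: [-0.0, 0.3, 0.5]
finger_gap: 0.0004
```

Request:
{"fn": "play_rows", "kwargs": {
  "grip": [1,1],
  "travel": [
    [0,0,-0.01],
    [0,0,-0.01]
  ],
  "rot": [
    [0,0,0],
    [0,0,0]
  ]
}}

```text
clock: 10.27
position: [0.5771, -0.0971, 0.0878]
tool_rot: [-2.186, -1.978, -0.295]
contact_force: [-1.4, 0.6, 2.3]
finger_gap: 0.0002
```

Request:
{"fn": "play_rows", "kwargs": {
  "grip": [1,1],
  "travel": [
    [0,0,-0.01],
    [0,0,-0.01]
  ],
  "rot": [
    [0,0,0],
    [0,0,0]
  ]
}}

```text
clock: 10.43
position: [0.5771, -0.0971, 0.086]
tool_rot: [-2.186, -1.978, -0.295]
contact_force: [-2.0, -0.7, 2.7]
finger_gap: 0.0003
```

Request:
{"fn": "play_rows", "kwargs": {
  "grip": [1],
  "travel": [
    [0,0,-0.01]
  ],
  "rot": [
    [0,0,0]
  ]
}}

```text
clock: 10.52
position: [0.5771, -0.0971, 0.085]
tool_rot: [-2.186, -1.978, -0.295]
contact_force: [-1.4, -1.0, 2.4]
finger_gap: 0.0004
```

Request:
{"fn": "play_rows", "kwargs": {
  "grip": [1],
  "travel": [
    [0,0,-0.01]
  ],
  "rot": [
    [0,0,0]
  ]
}}

```text
clock: 10.6
position: [0.5772, -0.097, 0.0842]
tool_rot: [-2.186, -1.978, -0.295]
contact_force: [-3.1, -0.6, 10.1]
finger_gap: 0.0005
```

Request:
{"fn": "play_rows", "kwargs": {
  "grip": [1,1],
  "travel": [
    [0,0,-0.005],
    [0,0,0]
  ],
  "rot": [
    [0,0,0],
    [0,0,0]
  ]
}}

```text
clock: 10.77
position: [0.5772, -0.097, 0.0843]
tool_rot: [-2.186, -1.978, -0.295]
contact_force: [-4.3, -1.5, 6.6]
finger_gap: 0.0008
```

Request:
{"fn": "play_rows", "kwargs": {
  "grip": [1,1,1,1,1],
  "travel": [
    [0,0,0.1],
    [0,0,0.3],
    [0,0,0.4],
    [0,0,0.4],
    [0,0,0.4]
  ],
  "rot": [
    [0,0,0],
    [0,0,0],
    [0,0,0],
    [0,0,0],
    [0,0,0]
  ]
}}

```text
clock: 11.18
position: [0.577, -0.0967, 0.2453]
tool_rot: [-2.186, -1.978, -0.296]
contact_force: [0.9, 0.3, 0.3]
finger_gap: 0.0004
```

Request:
{"fn": "play_rows", "kwargs": {
  "grip": [1,1,1,1,1],
  "travel": [
    [0,-0.2,0.2],
    [0,-0.3,0.1],
    [0,-0.3,0],
    [0,0,0],
    [0,0,0]
  ],
  "rot": [
    [0,0,0],
    [0,0,0],
    [0,0,0],
    [0,0,0],
    [0,0,0]
  ]
}}

```text
clock: 11.6
position: [0.577, -0.1797, 0.2732]
tool_rot: [-2.191, -1.973, -0.295]
contact_force: [-0.2, 0.8, -0.5]
finger_gap: 0.0003
```

Run:
```python
from h import *
o=snap('scene','sceneA'); print(o['clock'],o['position'],o['contact_force'])
snap('side','sideA');snap('wrist','wristA')
a=np.hstack([cv2.imread('pics/sceneA.png'),cv2.imread('pics/sideA.png')]);cv2.imwrite('pics/cA.png',cv2.resize(a,(800,300)))
cc=cv2.imread('pics/sideA.png')[225:270,160:290]; cv2.imwrite('pics/sAz.png',cv2.resize(cc,None,fx=6,fy=6,interpolation=cv2.INTER_CUBIC))
def el(X):
    d=X[...,:2]-np.array([0.544,-0.1915]); return d@np.array([0.103,0.9947]), d@np.array([0.9947,-0.103])
for n in ['scene8','side8','wrist8','sceneA','sideA','wristA']:
    P,c=cloud(n); e,l=el(P); m=(e>0.094)&(e<0.128)&(l>0.01)&(l<0.04)&(P[...,2]>0.045)&(P[...,2]<0.07)
    if m.sum()>20:
        k=np.linalg.lstsq(np.c_[e[m]-.111,np.ones(m.sum())],P[...,2][m],rcond=None)[0]; print(n,m.sum(),'slope dz/de',k.round(4))
P,c=cloud('sceneA');e,l=el(P);z=P[...,2]
m=(e>0.18)&(e<0.3)&(l>-0.1)&(l<0.17)&(z>0.15)&(z<0.34);A=np.c_[e[m],z[m]];A-=np.median(A,0)
for _ in range(5):
    k=np.linalg.lstsq(np.c_[A[:,1],np.ones(len(A))],A[:,0],rcond=None)[0]; A=A[abs(A[:,0]-A[:,1]*k[0]-k[1])<0.006]
print('hatch',np.pi/2+np.arctan(k[0]))
d=cv2.absdiff(cv2.imread('pics/scene0.png'),cv2.imread('pics/sceneA.png')).max(2)
for nm,(u0,v0,u1,v1) in dict(chassis=(84,137,162,186),holder=(113,194,153,226),board=(175,258,197,288),driver=(280,160,297,234)).items():
    print(nm,(d[v0:v1,u0:u1]>40).mean().round(3))
```

```text
11.6 [ 0.57698409 -0.17972073  0.27319949] [-0.24182852  0.79796703 -0.47897388]
scene8 153 slope dz/de [-0.0964  0.0597]
side8 141 slope dz/de [-0.0849  0.0589]
wrist8 670 slope dz/de [-0.0967  0.0582]
sceneA 145 slope dz/de [0.1021 0.0598]
sideA 189 slope dz/de [0.1313 0.0591]
wristA 617 slope dz/de [0.1213 0.0579]
hatch 1.8135351182650432
chassis 0.053
holder 0.124
board 0.0
driver 0.033
```

View pics/cA.png

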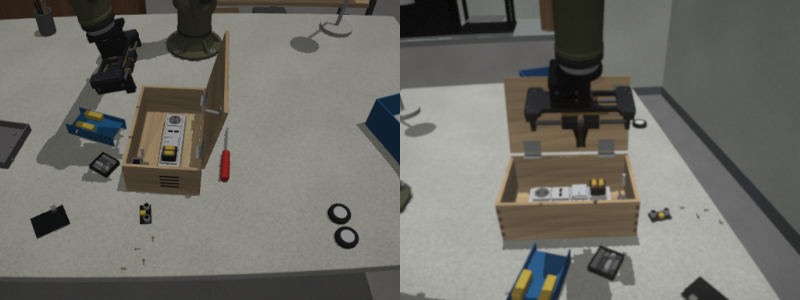

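View pics/sAz.png

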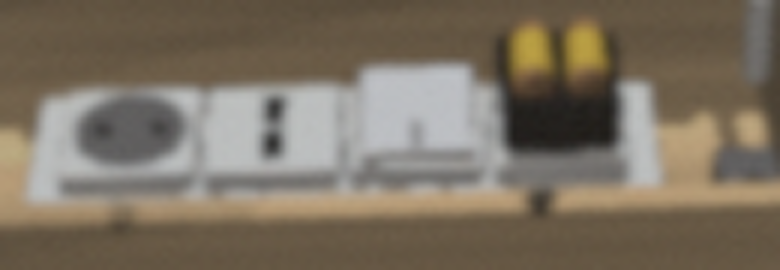

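The rocker slope went from −0.097 to about +0.12, which is fully over, and the hatch is at 1.81. The differences at the holder look like the arm's shadow; I'll confirm from depth and then hand in.

Run:
```python
from h import *
R0=dict(chassis=(.39,.56,-.42,-.215),holder=(.565,.67,-.33,-.225),board=(.745,.82,-.175,-.125),driver=(.47,.7,.04,.1))
for nm,(a,b,c0,d0) in R0.items():
    r=[]
    for n in ['scene0','sceneA']:
        P,_=cloud(n); m=(P[...,0]>a)&(P[...,0]<b)&(P[...,1]>c0)&(P[...,1]<d0)&(P[...,2]>0.008)&(P[...,2]<0.06); r.append(P[m].mean(0))
    print(nm,((r[1]-r[0])*1000).round(1))
order.hand_in()
```

```text
chassis [ 0.3 -0.3 -0. ]
holder [ 0.3  0.1 -0.2]
board [-0.4 -0.4  0. ]
driver [ 0.1  0.  -0. ]
the job is handed in; nothing more can be done
```

The charging box is switched on and the job is handed in. The clock stood at 11.6 s of the 51 s allowed. No verdict was reported.

1. **Pop ajar:** I pressed the free edge in until it bottomed after about 8 mm, at a peak of about 12 N. When I let go, the hatch popped ajar; it measured about 0.2 rad from depth, with nothing touching it.
2. **Swing open:** I went under the edge with the tool tilted 60° and swung the hatch over at about 2 N. It rests on its stop, last measured at 1.81 rad.
3. **Switch on:** I tipped the rocker at about 2.5 N, and the last reading peaked at 10 N when it reached its end stop. Its face slope went from −0.097 to between +0.10 and +0.13, depending on the camera. The clearest view, from the wrist camera, gave +0.12, which is about 0.24 rad and fully over.

**Last checks:** The four loose parts moved less than 1 mm, within measurement noise. The arm is clear of everything.

A pixel comparison flagged changes near the battery holder. The depth check showed it had not moved, so I took that to be the arm's shadow. No other check failed.

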